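# Make up the test kit and the specimen kit

### The arm

A 6-joint arm with a two-finger parallel gripper is mounted at the origin on a cart in front of the work surface, level with it; the furniture and walls round the work are solid. World frame = base frame: x ahead of the robot, y to its left, z up, the work surface at z = 0. Lengths are in m, angles in degrees, forces in N, time in s.
With the tool pointing down it reaches from about 0.375 to 0.9 m from the base axis. Payload 3.1 kg.
Tool frame: the origin (TCP) lies between the finger pads; the fingertips stand 11 mm ahead of it and the grasp point (between the pads) lies 8 mm behind it; z points along the fingers, y is the line along which they close (so a half turn about z gives the same grasp; the last joint's range is limited). The gripper opens to 87 mm and grips with 3 to 60 N. Pads are 19 mm wide; open, the fingers measure 117 mm over their backs; the gripper's body (75 mm by 190 mm) begins 51 mm behind the grasp point.
Start: joints at [-86.202, 30.224, 82.088, -0, 67.689, -10.227], TCP at [0.152, -0.606, 0.234] pointing down, gripper open.
Joint ranges: [-176.69, 176.69], [-43.24, 126.21], [12.49, 139.97], [-82, 262], [0, 151.66], [-163.58, 163.58]. Speed limits (degrees/s): [159.86, 159.86, 180, 180, 180, 180].

### API

Orientations are given as a 3x3 rotation matrix whose columns are the frame's x, y, z axes.
In Python, from rig import bot gives the robot as it stands.
- The arm moves only by the tool apply_moves, never from a script. Its argument "steps" is a list that holds one entry, the list of rows, each a list of 7 numbers: the shift along the tool's x, y, z in cm, then the turn, a rotation vector about the tool's x, y, z in degrees, then the gripper command: -1 is shut, 1 is fully open, values between are in proportion. In form: [[[dx, dy, dz, rx, ry, rz, jaw], ...]]. A call has 1 to 20 rows; each row is the pose to reach, as a shift and turn from the pose commanded when the call began, along the tool's axes at that moment; what a row does not reach only later rows make up. A row lasts 1/8 s, in which the tool goes at most 62.5 mm and 10.7 degrees, less where a joint would pass 70% of its speed; a pose out of reach is approached as far as the arm can. A call with a gripper value outside its range is refused whole. The fingers move at their own pace and stop on an object; the grip force is fixed at half the most. Time passes only in rows, so rows that repeat a pose let the fingers close. It gives the time, the measured TCP pose, the force, the opening and the grip force at its end, in the units of the state.
- bot.read_state(): the state, without advancing time (a new reading comes with each control period).
- bot.capture(name): name is "side" or "top"; returns the picture (400x640x3 uint8, blue, green, red); there is no depth.
- bot.camera_model(name): a dict with "intrinsics" (3x3 intrinsics, pixels), "k1" (the pictures are not rectified: a ray, as slopes to the right and down, at radius r is drawn at 1 + k1 r^2 times it, then the intrinsics apply), "R" (3x3) and "t" (3): a world point X has camera coordinates R X + t. Camera axes: x right, y down, z forward; pixel columns grow to the right and rows downward; lengths in m; the calibration is good to about 2 mm. A picture is of the moment at which its call begins. camera_model takes no time and is no camera call.
- bot.hand_in(): hands the job in; it is judged then, once.
The state is a dict: "time_s": time; "joint_positions": joint angles; "qvel": joint speeds; "tau": joint torques, N m; "position": TCP position; "tcp_rot": TCP orientation; "force": force on the tool from outside, world axes, zero at the start; "moment": the same for the moment, N m; "opening": opening from 0.0 (shut) to 1.0 (fully open); "grasp_force": force on a finger pad.
Only numpy, scipy, OpenCV 4.12 (cv2) and the standard library are available. Lean on these libraries where they do the work, as an engineer would, in place of code of your own. Each camera call takes 0.05 s, during which the arm holds its last target. There are 200 camera calls.

### The job

Make up the two kit trays for the ward from the stock on the bench. The tray with the open bay is the test kit: stand the rack of micro tubes upright in its bay, the dropper bottle upright in its large well and one vial upright in its small well. The tray with the two notched rests is the specimen kit: lay the forceps across both rests, down in the notches, and stand the other vial upright in its small well.

Things in the scene. Friction and masses are not known exactly. Their poses are not given: they have to be found in the camera images.
- test_tray: White tray, empty bay in its front (-x) half. Fixed, 150 (x) x 156 (y) mm, rim 12 high; origin: underside centre, +x away from robot at yaw 0. Bay 68 (x) x 148 (y) mm, centre x -36, y 0, floor at z 3. Grey foam block behind, top at z 18, with round wells, bottoms at z 5.5: large, 49 mm across, at x 36, y 40; small, 39 mm across, at x 36, y -42.
- specimen_tray: White tray, same shell, block and wells as test_tray (same frame; small well 39 mm across at x 36, y -42, bottom z 5.5), but two black rests in its front half, at x -36, y 40 and -40 mm, each 12 thick (y), 56 long (x). Notch bottom at z 20, 24 mm wide (x), widening to 36 at z 30. The forceps lie in both, along the tray's y; between the rests is room for fingers. Fixed.
- mini_rack: Teal rack of micro tubes (fixed in it), 52 (x) x 124 (y) x 38 mm high, 50-110 g, standing on the bench. Origin: centre of its underside. Grip across the 52 mm: its sides are open between a bottom plate and a top plate at 31 to 35 mm, so hold it at the top plate.
- dropper: Brown glass dropper bottle, 33 mm in diameter up to 70 mm, then a black cap and narrow teat, 102 mm high in all, 50-100 g, standing upright. Origin: centre of its underside.
- vial_a: One of two identical reagent vials with grey cap, 23 mm in diameter, 43 mm high, 22 g, standing upright; either may go into either kit. Origin: centre of its underside.
- vial_b: The other of the two identical vials with grey cap, 23 mm in diameter, 43 mm high, 22 g, standing upright. Origin: centre of its underside.
- forceps: Steel forceps, 129 mm long (its y), 14 mm wide (x), 10 mm high, 22 g, lying on the bench, rigid. Origin: middle of its length, on its underside; grip across the 14 mm near the middle.
- pipette_stand: Bystander between the two halves of the bench, to steer round: foot 117 mm across, thin pole, head up to 345 mm high that reaches about 100 mm from the pole to front and back (world x) and 50 mm to the sides; a pipette hangs at the back. Origin: on the bench, 10 mm from the pole.
There are look-alikes about, which are no part of the job. Leave any purple or yellow look-alike of the vial_a alone.

How it is judged (in metres and radians):
At the end, for the whole second after the job is handed in: Test tray: rack upright in the bay, dropper bottle upright in the large well, a vial upright in the small well. Specimen tray: forceps in both notches, the other vial upright in the small well. Rack within 14 mm, wells 12 mm, forceps level, within 16 mm (20 mm lengthways); all at rest and released (x of mini_rack in the frame of test_tray between -0.05 and -0.022 m and y of mini_rack in the frame of test_tray between -0.014 and 0.014 m and z of mini_rack in the frame of test_tray below 0.009 m and angle between each of mini_rack, dropper's own z axis and vertical below 0.15 rad and linear speed of each of mini_rack, dropper, forceps below 0.02 m/s and angle between the y axis of mini_rack and the y axis of test_tray, either way round below 0.3 rad and x of dropper in the frame of test_tray between 0.024 and 0.048 m and y of dropper in the frame of test_tray between 0.028 and 0.052 m and z of dropper in the frame of test_tray below 0.011 m and x of forceps in the frame of specimen_tray between -0.052 and -0.02 m and y of forceps in the frame of specimen_tray between -0.02 and 0.02 m and z of forceps in the frame of specimen_tray between 0.016 and 0.03 m and angle between forceps's own y axis and vertical between 1.42 and 1.72 rad and angle between the y axis of forceps and the y axis of specimen_tray, either way round below 0.25 rad and ((x of vial_a in the frame of test_tray between 0.024 and 0.048 m and y of vial_a in the frame of test_tray between -0.054 and -0.03 m and z of vial_a in the frame of test_tray below 0.011 m and angle between each of vial_a, vial_b's own z axis and vertical below 0.15 rad and linear speed of each of vial_a, vial_b below 0.02 m/s and x of vial_b in the frame of specimen_tray between 0.024 and 0.048 m and y of vial_b in the frame of specimen_tray between -0.054 and -0.03 m and z of vial_b in the frame of specimen_tray below 0.011 m) or (x of vial_b in the frame of test_tray between 0.024 and 0.048 m and y of vial_b in the frame of test_tray between -0.054 and -0.03 m and z of vial_b in the frame of test_tray below 0.011 m and angle between each of vial_b, vial_a's own z axis and vertical below 0.15 rad and linear speed of each of vial_b, vial_a below 0.02 m/s and x of vial_a in the frame of specimen_tray between 0.024 and 0.048 m and y of vial_a in the frame of specimen_tray between -0.054 and -0.03 m and z of vial_a in the frame of specimen_tray below 0.011 m))); the robot touches nothing.
It also fails if it takes over 141 s, if anything falls off the work surface, if the arm or the gripper's body presses on something with over 40 N, if the wrist force passes 120 N, or if a joint passes its speed limit or range.

## Working session

There is one attempt and no reset: what is moved stays moved. The work goes in short steps, Python scripts to look and compute and a tool call to move; the robot and the scene stay as the last step left them, time stands still between calls to the robot, and variables do not carry over. Pictures are saved under pics/ and viewed, at most 14 in all, crops included, and the job is handed in when it is done.

Besides the shell and the picture viewer there is one more tool, called by a JSON object that holds its "method" and its "body". apply_moves: Moves the arm, as the interface text tells. Its arguments: {"type":"object","properties":{"steps":{"type":"array","items":{"type":"array","items":{"type":"array","items":{"type":"number"}}}}},"required":["steps"]}

```bash
ls; mkdir -p pics; python3 - <<'E'
from rig import bot
import cv2
for n in("top","side"):
    cv2.imwrite(f"pics/{n}0.png",bot.capture(n)); m=bot.camera_model(n); print(n,m)
s=bot.read_state();print(s)
E
```

```text
pics
top {'intrinsics': array([[482.74966732,   0.        , 305.89118782],
       [  0.        , 482.74966732, 197.27998854],
       [  0.        ,   0.        ,   1.        ]]), 'k1': -0.12466357457872403, 'R': array([[-4.80187917e-04, -9.99883086e-01, -1.52834608e-02],
       [-9.97967287e-01,  1.45311732e-03, -6.37117215e-02],
       [ 6.37264814e-02,  1.52218003e-02, -9.97851308e-01]]), 't': array([-0.06147132,  0.54966334,  1.36697481])}
side {'intrinsics': array([[449.11653736,   0.        , 312.67826285],
       [  0.        , 449.11653736, 200.46766359],
       [  0.        ,   0.        ,   1.        ]]), 'k1': -0.08006189668292854, 'R': array([[ 0.90892154, -0.41647406, -0.02027293],
       [-0.23386069, -0.46892293, -0.85171619],
       [ 0.34521125,  0.77888423, -0.52361106]]), 't': array([-0.53417565,  0.15654225,  1.11439903])}
{'time_s': 0.1, 'joint_positions': array([-8.62019024e+01,  3.02733059e+01,  8.21485443e+01,  1.63908439e-04,
        6.76886905e+01, -1.02254885e+01]), 'qvel': array([ 1.13882401e-01, -1.58069228e-01, -1.25397258e-01, -2.05519086e-02,
        4.08213366e-02, -3.90864267e-05]), 'tau': array([ 4.95250151e-04, -4.40985703e+01, -1.77150840e+01,  6.34731981e-02,
        5.34255698e-02, -3.97497331e-05]), 'position': array([ 0.15145697, -0.6057227 ,  0.23267582]), 'tcp_rot': array([[ 9.70196341e-01,  2.42320127e-01, -1.25157311e-04],
       [ 2.42319914e-01, -9.70194492e-01,  1.92523419e-03],
       [ 3.45096058e-04, -1.89818327e-03, -9.99998139e-01]]), 'force': array([-0.37515282, -0.45163108, -0.35319557]), 'moment': array([0.02811421, 0.02019643, 0.00897401]), 'grasp_force': 0.0, 'opening': 1.001711626721411}
```

View pics/top0.png

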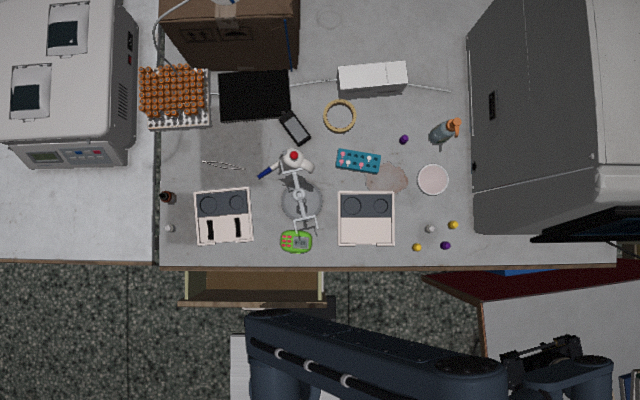

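View pics/side0.png

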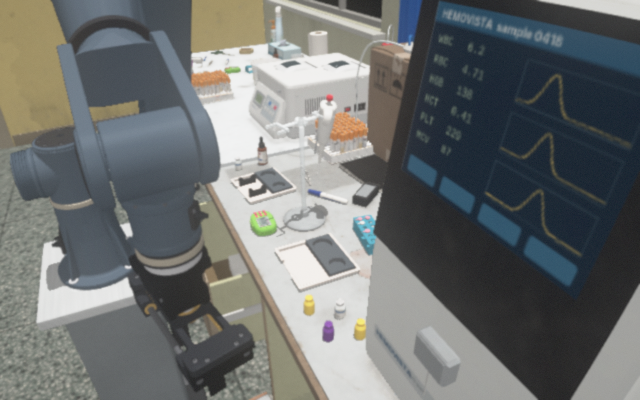

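The top view shows the test tray at (366,218), specimen tray (224,216), stand ~(297,195) between them, rack (358,160), dropper (167,197), vials (169,228) and (431,229), and forceps (222,165). The yellow and purple look-alikes are near (450,235).

```bash
cat > h.py <<'E'
import numpy as np, cv2
from rig import bot
def ray(n,uv):
    m=bot.camera_model(n); K=m["intrinsics"]
    d=(np.array(uv,float)-K[:2,2])/np.array([K[0,0],K[1,1]])
    p=d.copy()
    for _ in range(20): p=d/(1+m["k1"]*(p@p))
    R=m["R"]; return -R.T@m["t"], R.T@np.array([*p,1])
def plane(n,uv,z):
    o,d=ray(n,uv); return o+d*(z-o[2])/d[2]
def proj(n,X):
    m=bot.camera_model(n); c=m["R"]@np.array(X,float)+m["t"]; p=c[:2]/c[2]
    p=p*(1+m["k1"]*(p@p)); return (m["intrinsics"]@np.array([*p,1]))[:2]
def crop(n,img,x0,y0,x1,y1,s,name):
    cv2.imwrite(f"pics/{name}.png",cv2.resize(img[y0:y1,x0:x1],None,fx=s,fy=s,interpolation=cv2.INTER_CUBIC))
E
python3 - <<'E'
from h import *
i=cv2.imread("pics/top0.png")
a=cv2.resize(i[140:260,150:270],None,fx=5,fy=5,interpolation=cv2.INTER_CUBIC)
cv2.imwrite("pics/c1.png",a)
crop("top",i,325,140,475,260,5,"c2")
E
```

```text
(no output)
```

View pics/c1.png

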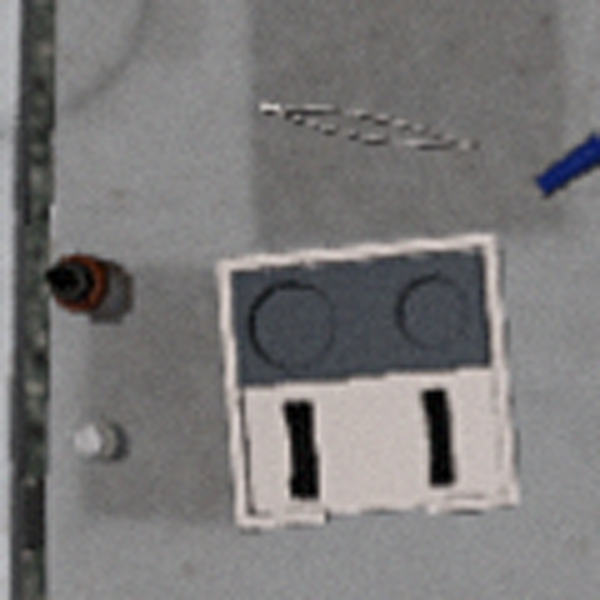

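View pics/c2.png

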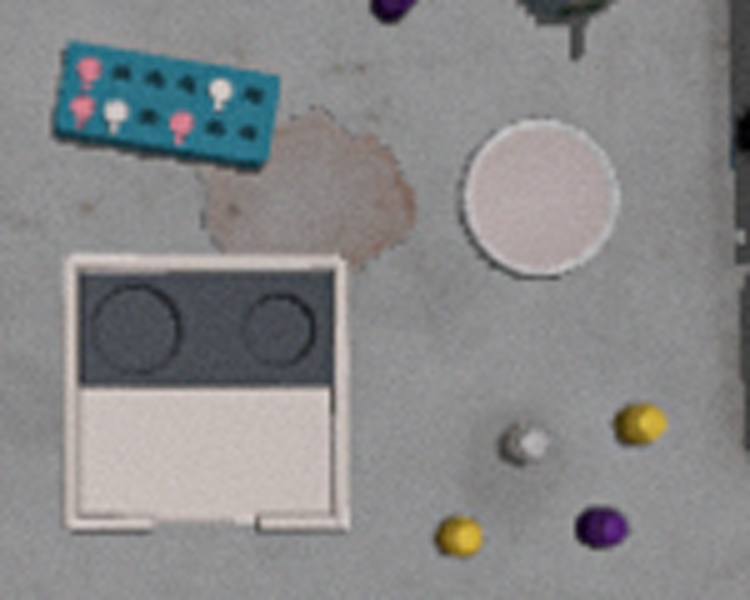

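```bash
cat > m.py <<'E'
from h import *
c1=lambda u,v:(150+(u+.5)/5-.5,140+(v+.5)/5-.5)
c2=lambda u,v:(325+(u+.5)/5-.5,140+(v+.5)/5-.5)
np.set_printoptions(precision=4,suppress=True)
print("cam",ray("top",(300,200))[0],ray("side",(300,200))[0])
def tray(nm,cs):
    P=np.array([plane("top",c,.012) for c in cs]); c=P.mean(0)
    # order: left-far, right-far, right-near, left-near
    xd=P[0]+P[1]-P[2]-P[3]; yd=P[0]+P[3]-P[1]-P[2]
    print(nm,c,"yaw x",np.degrees(np.arctan2(xd[1],xd[0])),"yaw y",np.degrees(np.arctan2(-yd[0],yd[1])),np.linalg.norm(xd)/2,np.linalg.norm(yd)/2)
tray("spec",[c1(217,262),c1(497,235),c1(518,500),c1(240,526)])
tray("test",[c2(64,257),c2(348,256),c2(350,530),c2(66,531)])
print("wells spec",plane("top",c1(292,325),.018),plane("top",c1(434,311),.018),"test",plane("top",c2(136,331),.018),plane("top",c2(280,331),.018))
i=cv2.imread("pics/top0.png"); hsv=cv2.cvtColor(i,cv2.COLOR_BGR2HSV)
m=cv2.inRange(hsv,(88,110,95),(108,255,255)); m[:,:325]=0;m[:,390:]=0;m[:140]=0;m[180:]=0
m=cv2.morphologyEx(m,cv2.MORPH_CLOSE,np.ones((5,5)))
k=max(cv2.findContours(m,0,2)[0],key=cv2.contourArea); r=cv2.minAreaRect(k); print(r)
B=np.array([plane("top",p,.035) for p in cv2.boxPoints(r)]); print("rack",B,B.mean(0),np.linalg.norm(np.diff(B,axis=0),axis=1))
a,b=plane("top",c1(262,106),.006),plane("top",c1(478,147),.006); print("forceps",(a+b)/2,np.linalg.norm(a-b),np.degrees(np.arctan2(-(a-b)[0],(a-b)[1])))
print("vialL",plane("top",c1(92,438),.043),"vialR",plane("top",c2(534,442),.043))
print("dropper z102",plane("top",c1(50,275),.1),"shoulder",plane("top",c1(88,284),.06))
print("stand head?",plane("top",(293,156),.34),plane("top",(300,222),.34),"foot",plane("top",(301,203),0.01))
s=cv2.imread("pics/side0.png"); 
crop("side",s,215,130,275,180,6,"s1"); crop("side",s,295,280,375,350,6,"s2")
cv2.imwrite("pics/s12.png",np.hstack([cv2.resize(s[130:180,215:275],None,fx=6,fy=6),cv2.resize(s[280:330,295:365],None,fx=6,fy=6)]))
E
python3 m.py
```

```text
cam [ 0.4614 -0.0831  1.3981] [ 0.1374 -1.0171  0.706 ]
spec [0.497  0.1775 0.012 ] yaw x 5.308270918692713 yaw y 5.41960063908211 0.15360932505223043 0.16360400684894588
test [ 0.4894 -0.2347  0.012 ] yaw x 0.015210285200303908 yaw y 0.07759826735947324 0.15738536122428134 0.16352165869721016
wells spec [0.5288 0.2206 0.018 ] [0.5368 0.1379 0.018 ] test [ 0.5249 -0.1934  0.018 ] [ 0.5248 -0.276   0.018 ]
((358.0810546875, 160.01351928710938), (42.90813446044922, 17.755088806152344), 9.462322235107422)
rack [[ 0.6396 -0.1464  0.035 ]
 [ 0.6899 -0.155   0.035 ]
 [ 0.6695 -0.2756  0.035 ]
 [ 0.6193 -0.2666  0.035 ]] [ 0.6546 -0.2109  0.035 ] [0.051  0.1223 0.051 ]
forceps [0.6455 0.1789 0.006 ] 0.1302873835403937 -10.99127055085185
vialL [0.4632 0.33   0.043 ] vialR [ 0.4607 -0.4158  0.043 ]
dropper z102 [0.5523 0.3377 0.1   ] shoulder [0.5499 0.3285 0.06  ]
stand head? [ 0.6205 -0.0385  0.34  ] [ 0.4747 -0.054   0.34  ] foot [ 0.5336 -0.0478  0.01  ]
```

View pics/s12.png

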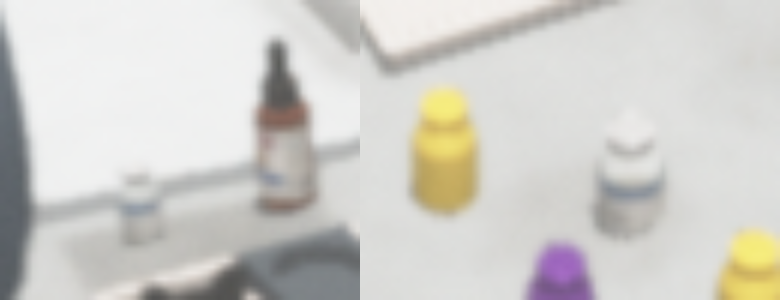

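Dropper teat tip is at c1 (50,275), with its base at side ≈(263,164); vial bases are at side ≈(239,169) and (340,317). Checking both views against each other.

```bash
cat > n.py <<'E'
from h import *
np.set_printoptions(precision=4,suppress=True)
for n,p in (("drop",(262.8,164.2)),("vL",(238.7,169.3)),("vR",(339.7,316.9))): print(n,plane("side",p,0))
print("drop cap",plane("top",(150+68.5/5-.4,140+280/5-.4),.085), "teat .1->",plane("side",(215+275/6-.4,130+42/6-.4),.102))
print(plane("side",(215+138/6-.4,130+172/6-.4),.043),plane("side",(295+(630-360)/6-.4,280+120/6-.4),.043))
i=cv2.imread("pics/top0.png").astype(int)
for nm,x0,y0,x1,y1 in(("vL",160,218,182,236),("vR",420,218,440,238)):
    w=i[y0:y1,x0:x1].min(2)
    ys,xs=np.where(w>np.percentile(w,93)); print(nm,w.max(),(x0+xs.mean(),y0+ys.mean()),plane("top",(x0+xs.mean(),y0+ys.mean()),.04))
# stand bits in side/top: red knob height
for u in((289.5,156),):
    print("red",plane("top",u,.345))
o,d=ray("top",(293.5,155.5)); o2,d2=ray("side",(327,99))
A=np.array([d,-d2]).T; s=np.linalg.lstsq(A,o2-o,rcond=None)[0]; print("red knob",o+d*s[0],o2+d2*s[1])
E
python3 n.py
```

```text
drop [ 0.5478  0.3297 -0.    ]
vL [0.4612 0.3311 0.    ]
vR [ 0.4581 -0.4202  0.    ]
drop cap [0.5505 0.332  0.085 ] teat .1-> [0.5492 0.3341 0.102 ]
[0.4612 0.3286 0.043 ] [ 0.4608 -0.4133  0.043 ]
vL 177 (np.float64(165.75), np.float64(227.89285714285714)) [0.4612 0.3375 0.04  ]
vR 178 (np.float64(432.34615384615387), np.float64(226.42307692307693)) [ 0.4652 -0.4193  0.04  ]
red [ 0.6198 -0.031   0.345 ]
red knob [ 0.6224 -0.0393  0.3347] [ 0.6177 -0.0373  0.334 ]
```

```bash
cat > go.py <<'E'
import sys, numpy as np
from rig import bot
# usage: go.py x,y,z,yaw ... -> rows relative to the present pose (cm, deg)
s=bot.read_state(); p=s["position"]; R=s["tcp_rot"]; yaw=np.degrees(np.arctan2(R[1,0],R[0,0]))
print("t",round(s["time_s"],2),"p",p.round(4),"yaw",yaw.round(2),"q",s["joint_positions"].round(1),"F",s["force"].round(1),"open",round(s["opening"]*87,1),"grip",round(s["grasp_force"],1))
c,q=np.cos(np.radians(yaw)),np.sin(np.radians(yaw)); B=np.array([[c,q,0],[q,-c,0],[0,0,-1.]])
pp=p; 
for a in sys.argv[1:]:
    v=np.array(list(map(float,a.split(",")))); d=B.T@(v[:3]-p)*100; rz=-((v[3]-yaw+180)%360-180)
    print(a,"->",d.round(2),"rz",round(rz,1),"rows>=",max(np.linalg.norm(v[:3]-pp)/.0625,0).__round__(1)); pp=v[:3]
E
python3 go.py .25,-.417,.234,50 .46,-.417,.13,90 .46,-.417,.026,90
```

```text
t 0.1 p [ 0.1515 -0.6057  0.2327] yaw 14.02 q [-86.2  30.3  82.1   0.   67.7 -10.2] F [-0.4 -0.5 -0.4] open 87.1 grip 0.0
.25,-.417,.234,50 -> [ 14.13 -15.92  -0.13] rz -36.0 rows>= 3.4
.46,-.417,.13,90 -> [ 34.51 -10.83  10.27] rz -76.0 rows>= 3.7
.46,-.417,.026,90 -> [ 34.51 -10.83  20.67] rz -76.0 rows>= 1.7
```

{"method": "apply_moves", "body": {"steps": [[[14.1,-15.9,0,0,0,-36,0.1],[14.1,-15.9,0,0,0,-36,0.1],[14.1,-15.9,0,0,0,-36,0.1],[14.1,-15.9,0,0,0,-36,0.1],[34.5,-10.8,10.3,0,0,-76,0.1],[34.5,-10.8,10.3,0,0,-76,0.1],[34.5,-10.8,10.3,0,0,-76,0.1],[34.5,-10.8,10.3,0,0,-76,0.1],[34.5,-10.8,10.3,0,0,-76,0.1],[34.5,-10.8,10.3,0,0,-76,0.1]]]}}

```text
time_s: 1.35
position: [0.4595, -0.4182, 0.1302]
tcp_rot: [[0.001, 1.0, -0.001], [1.0, -0.001, 0.0], [0.0, -0.001, -1.0]]
force: [-0.8, 1.1, 0.4]
opening: 0.547
grasp_force: 0.0
```

```bash
python3 go.py .46,-.417,.026,90; python3 - <<'E'
from h import *
i=bot.capture("side"); j=bot.capture("top")
cv2.imwrite("pics/s3.png",np.hstack([cv2.resize(i[200:360,250:410],None,fx=2.5,fy=2.5),cv2.resize(j[100:340,300:540],(400,400))]))
E
```

```text
t 1.35 p [ 0.4595 -0.4182  0.1302] yaw 89.97 q [-52.6  37.2  87.7  -0.   55.1 -52.5] F [-0.8  1.1  0.4] open 47.6 grip 0.0
.46,-.417,.026,90 -> [ 0.12  0.05 10.42] rz -0.0 rows>= 1.7
```

View pics/s3.png

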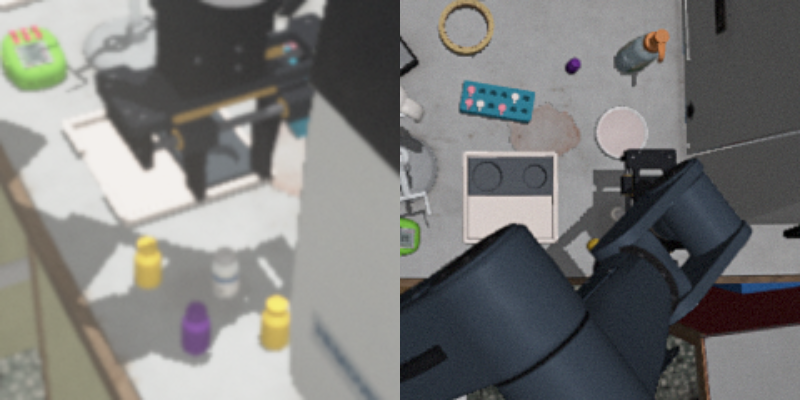

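Side crop shows the vial at (225,275) under the open fingers; the top crop shows the gripper clear of the analyser. Descend and grip.

{"method": "apply_moves", "body": {"steps": [[[0.1,0.05,5,0,0,0,0.1],[0.1,0.05,8,0,0,0,0.1],[0.1,0.05,10.4,0,0,0,0.1],[0.1,0.05,10.4,0,0,0,0.1],[0.1,0.05,10.4,0,0,0,-1],[0.1,0.05,10.4,0,0,0,-1],[0.1,0.05,10.4,0,0,0,-1],[0.1,0.05,10.4,0,0,0,-1],[0.1,0.05,7,0,0,0,-1],[0.1,0.05,3,0,0,0,-1],[0.1,0.05,3,0,0,0,-1]]]}}

```text
time_s: 2.82
position: [0.4622, -0.4188, 0.1039]
tcp_rot: [[-0.001, 1.0, 0.005], [1.0, 0.001, -0.006], [-0.006, 0.005, -1.0]]
force: [-0.6, -0.9, -0.0]
opening: 0.243
grasp_force: 30.0
```

```bash
python3 go.py .5254,-.2767,.1,90 .5254,-.2767,.034,90; python3 - <<'E'
from h import *
i=bot.capture("side")
cv2.imwrite("pics/s4.png",cv2.resize(i[200:360,250:410],None,fx=2.5,fy=2.5))
E
```

```text
t 2.83 p [ 0.4622 -0.4188  0.1039] yaw 90.04 q [-52.4  39.3  88.6   0.   51.7 -52.5] F [-0.6 -0.9 -0. ] open 21.2 grip 30.0
.5254,-.2767,.1,90 -> [14.21  6.33  0.39] rz 0.0 rows>= 2.5
.5254,-.2767,.034,90 -> [14.21  6.33  6.99] rz 0.0 rows>= 1.1
```

View pics/s4.png

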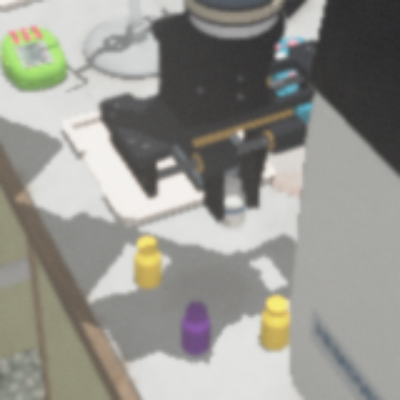

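Vial is held at (235,200). Moving over the small well.

{"method": "apply_moves", "body": {"steps": [[[5,2,0.4,0,0,0,-1],[10,4.5,0.4,0,0,0,-1],[14.2,6.3,0.4,0,0,0,-1],[14.2,6.3,0.4,0,0,0,-1],[14.2,6.3,3,0,0,0,-1],[14.2,6.3,3,0,0,0,-1]]]}}

```text
time_s: 3.62
position: [0.5215, -0.2744, 0.0681]
tcp_rot: [[0.0, 1.0, -0.005], [1.0, -0.0, 0.003], [0.003, -0.005, -1.0]]
force: [-0.2, 0.5, 0.4]
opening: 0.244
grasp_force: 30.0
```

```bash
python3 go.py .5254,-.2767,.032,90 .5254,-.2767,.1,90 ; python3 - <<'E'
from h import *
i=bot.capture("side")
cv2.imwrite("pics/s5.png",cv2.resize(i[200:330,230:390],None,fx=4,fy=4,interpolation=cv2.INTER_CUBIC))
E
```

```text
t 3.62 p [ 0.5215 -0.2744  0.0681] yaw 89.99 q [-38.6  40.7  94.2  -0.   45.4 -38.6] F [-0.2  0.5  0.4] open 21.3 grip 30.0
.5254,-.2767,.032,90 -> [-0.23  0.39  3.61] rz -0.0 rows>= 0.6
.5254,-.2767,.1,90 -> [-0.23  0.39 -3.19] rz -0.0 rows>= 1.1
```

View pics/s5.png

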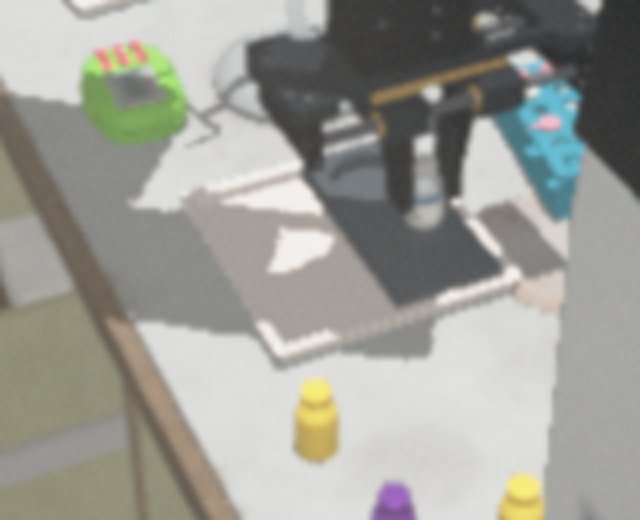

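The vial (425,200 in the crop) hangs over the well. I'll let it settle, then correct.

{"method": "apply_moves", "body": {"steps": [[[0,0,1,0,0,0,-1],[0,0,1.5,0,0,0,-1],[0,0,1.5,0,0,0,-1],[0,0,1.5,0,0,0,-1]]]}}

```text
time_s: 4.18
position: [0.5236, -0.2751, 0.0558]
tcp_rot: [[-0.0, 1.0, 0.0], [1.0, 0.0, -0.0], [-0.0, 0.0, -1.0]]
force: [0.7, -0.4, -0.7]
opening: 0.247
grasp_force: 30.0
```

```bash
python3 go.py .5254,-.2767,.0325,90 .5254,-.2767,.1,90
```

```text
t 4.17 p [ 0.5236 -0.2751  0.0558] yaw 90.02 q [-38.5  41.9  94.4  -0.   43.7 -38.6] F [ 0.7 -0.4 -0.7] open 21.5 grip 30.0
.5254,-.2767,.0325,90 -> [-0.16  0.18  2.33] rz 0.0 rows>= 0.4
.5254,-.2767,.1,90 -> [-0.16  0.18 -4.42] rz 0.0 rows>= 1.1
```

{"method": "apply_moves", "body": {"steps": [[[-0.2,0.2,1.5,0,0,0,-1],[-0.2,0.2,2.3,0,0,0,-1],[-0.2,0.2,2.3,0,0,0,-1],[-0.2,0.2,2.3,0,0,0,-1],[-0.2,0.2,2.3,0,0,0,-0.1],[-0.2,0.2,2.3,0,0,0,-0.1],[-0.2,0.2,2.3,0,0,0,-0.1],[-0.2,0.2,0,0,0,0,-0.1],[-0.2,0.2,-4,0,0,0,0.2],[-0.2,0.2,-8,0,0,0,0.9],[-0.2,0.2,-8,0,0,0,0.9],[-0.2,0.2,-8,0,0,0,0.9]]]}}

```text
time_s: 5.68
position: [0.5249, -0.2765, 0.1349]
tcp_rot: [[-0.0, 1.0, -0.001], [1.0, 0.0, 0.001], [0.001, -0.001, -1.0]]
force: [0.4, 0.2, -0.1]
opening: 0.822
grasp_force: 0.0
```

```bash
python3 go.py .6546,-.2109,.11,80 .6546,-.2109,.031,80
```

```text
t 5.67 p [ 0.5249 -0.2765  0.1349] yaw 90.03 q [-38.6  35.1  91.7   0.   53.3 -38.6] F [ 0.4  0.2 -0.1] open 71.5 grip 0.0
.6546,-.2109,.11,80 -> [ 6.55 12.97  2.49] rz 10.0 rows>= 2.4
.6546,-.2109,.031,80 -> [ 6.55 12.97 10.39] rz 10.0 rows>= 1.3
```

{"method": "apply_moves", "body": {"steps": [[[3,6,0,0,0,5,0.9],[6.6,13,1,0,0,9.6,0.9],[6.6,13,2.5,0,0,9.6,0.9],[6.6,13,5,0,0,9.6,0.9],[6.6,13,5,0,0,9.6,0.9],[6.6,13,5,0,0,9.6,0.9],[6.6,13,5,0,0,9.6,0.9]]]}}

```text
time_s: 6.55
position: [0.6557, -0.2115, 0.0865]
tcp_rot: [[0.167, 0.986, 0.001], [0.986, -0.167, -0.001], [-0.0, 0.001, -1.0]]
force: [-0.9, 0.1, 0.9]
opening: 0.955
grasp_force: 0.0
```

```bash
python3 go.py  .6546,-.2109,.031,80.4;  python3 - <<'E'
from h import *
i=bot.capture("side"); j=bot.capture("top")
cv2.imwrite("pics/s6.png",np.hstack([cv2.resize(i[180:310,230:390],(640,520),interpolation=cv2.INTER_CUBIC)[:,:400],cv2.resize(j[110:240,300:400],(400,520),interpolation=cv2.INTER_CUBIC)]))
E
```

```text
t 6.55 p [ 0.6557 -0.2115  0.0865] yaw 80.39 q [-27.1  44.8  78.4   0.   56.7 -17.5] F [-0.9  0.1  0.9] open 83.1 grip 0.0
.6546,-.2109,.031,80.4 -> [ 0.04 -0.12  5.55] rz -0.0 rows>= 0.9
```

View pics/s6.png

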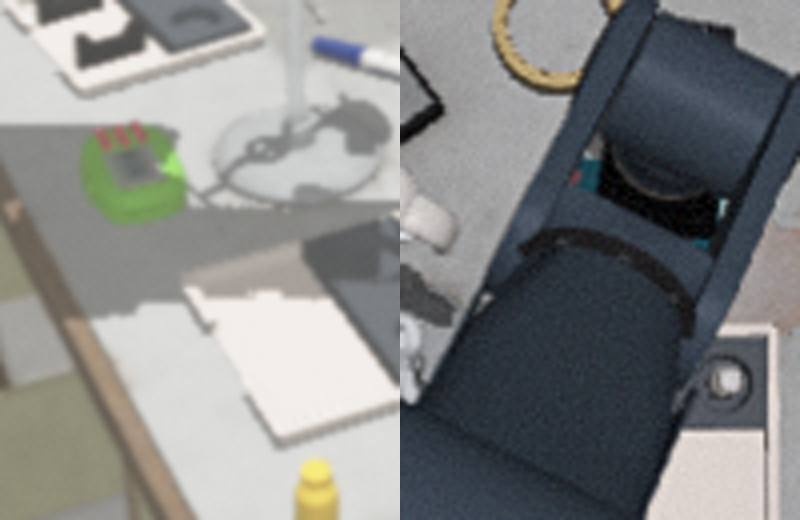

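The vial sits in the small well (728,380). The forearm passes near the stand head, so I'll check that clearance before descending.

```bash
python3 - <<'E'
from h import *
np.set_printoptions(precision=4,suppress=True)
i=bot.capture("side"); a=cv2.imread("pics/side0.png"); t=cv2.imread("pics/top0.png")
L=np.vstack([cv2.resize(i[0:240,130:450],(480,360)),])
f=lambda im,b,w,h:cv2.resize(im[b[1]:b[3],b[0]:b[2]],(w,h),interpolation=cv2.INTER_CUBIC)
r=np.vstack([f(a,(260,85,360,235),240,360)])
q=np.vstack([f(t,(250,140,340,260),300,400)])
top=np.hstack([L,r]); 
can=np.zeros((600,780,3),np.uint8); can[:360,:480]=L; can[:360,480:720]=r; 
can[360:600,:240]=f(t,(250,140,340,230),240,240); can[360:600,260:560]=f(bot.capture("top"),(240,140,390,260),300,240)
cv2.imwrite("pics/s7.png",can)
E
```

```text
(no output)
```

View pics/s7.png

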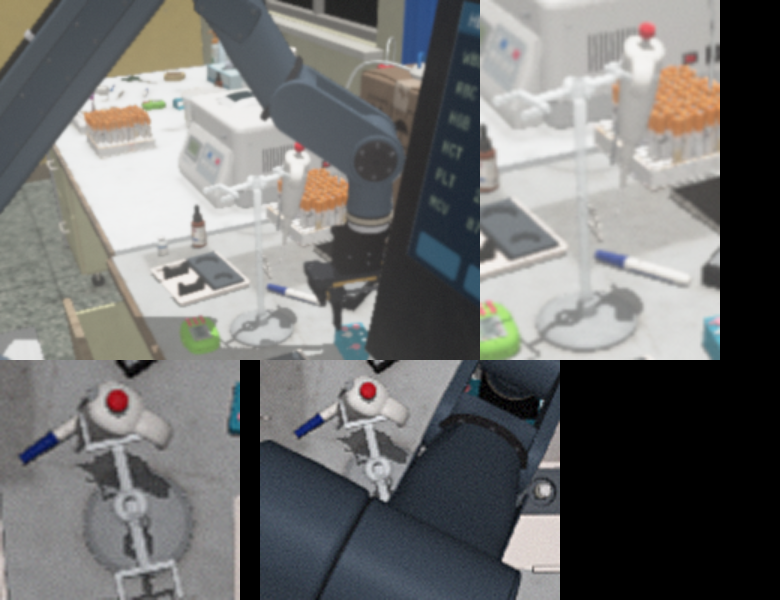

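```bash
python3 - <<'E'
from h import *
np.set_printoptions(precision=3,suppress=True)
def tri(a,b):
    o,d=ray("top",a); o2,d2=ray("side",b); s=np.linalg.lstsq(np.array([d,-d2]).T,o2-o,rcond=None)[0]; return o+d*s[0],o2+d2*s[1]
o,d=ray("side",(380,107)); 
for y in(-.21,-.27): s=(y-o[1])/d[1]; print("wrist",o+d*s)
print("pole top",tri((250+130/2.667,140+145/2.667),(260+100/2.4,85+85/2.4)))
print("fork",tri((250+118/2.667,140+210/2.667),(260+22/2.4,85+102/2.4)))
q=np.radians([[30.27,82.15],[37.2,87.7],[44.8,78.4],[35.1,91.7],[41.9,94.4]])
z=np.array([.2327,.1302,.0865,.1349,.0558])
A=np.c_[np.ones(5),np.cos(q[:,0]),np.cos(q.sum(1))]; print("h-L3,L1,L2",np.linalg.lstsq(A,z,rcond=None)[0])
E
```

```text
wrist [ 0.664 -0.21   0.361]
wrist [ 0.625 -0.27   0.386]
pole top (array([ 0.539, -0.05 ,  0.295]), array([ 0.541, -0.051,  0.295]))
fork (array([ 0.483, -0.039,  0.285]), array([ 0.462, -0.032,  0.285]))
h-L3,L1,L2 [-0.171  0.602  0.309]
```

Clearances are fine: the forearm underside is about 7 cm above the fork, and the knob is 4–5 cm to the side. Gripping the rack.

{"method": "apply_moves", "body": {"steps": [[[0,-0.1,3,0,0,0,0.9],[0,-0.1,5.5,0,0,0,0.9],[0,-0.1,5.5,0,0,0,0.9],[0,-0.1,5.5,0,0,0,0.9],[0,-0.1,5.5,0,0,0,-1],[0,-0.1,5.5,0,0,0,-1],[0,-0.1,5.5,0,0,0,-1],[0,-0.1,5.5,0,0,0,-1],[0,-0.1,5.5,0,0,0,-1],[0,-0.1,5.5,0,0,0,-1]]]}}

```text
time_s: 8.0
position: [0.6544, -0.2107, 0.0308]
tcp_rot: [[0.166, 0.986, -0.0], [0.986, -0.166, 0.0], [-0.0, -0.0, -1.0]]
force: [-0.3, 0.7, 2.1]
opening: 0.584
grasp_force: 30.0
```

```bash
python3 go.py  .6546,-.2109,.13,80.4 .4534,-.2347,.13,90
```

```text
t 8.0 p [ 0.6544 -0.2107  0.0308] yaw 80.43 q [-27.1  49.1  79.6  -0.   51.3 -17.6] F [-0.3  0.7  2.1] open 50.8 grip 30.0
.6546,-.2109,.13,80.4 -> [-0.02  0.02 -9.92] rz 0.0 rows>= 1.6
.4534,-.2347,.13,90 -> [ -5.71 -19.42  -9.92] rz -9.6 rows>= 3.2
```

{"method": "apply_moves", "body": {"steps": [[[0,0,-3,0,0,0,-1],[0,0,-7,0,0,0,-1],[0,0,-9.9,0,0,0,-1],[-1.5,-5,-9.9,0,0,-3,-1],[-3,-10,-9.9,0,0,-6,-1],[-4.5,-15,-9.9,0,0,-9.6,-1],[-5.7,-19.4,-9.9,0,0,-9.6,-1],[-5.7,-19.4,-9.9,0,0,-9.6,-1],[-5.7,-19.4,-8,0,0,-9.6,-1],[-5.7,-19.4,-6,0,0,-9.6,-1],[-5.7,-19.4,-6,0,0,-9.6,-1],[-5.7,-19.4,-6,0,0,-9.6,-1],[-5.7,-19.4,-6,0,0,-9.6,-1]]]}}

```text
time_s: 9.62
position: [0.4545, -0.235, 0.0912]
tcp_rot: [[-0.001, 1.0, 0.002], [1.0, 0.001, -0.001], [-0.001, 0.002, -1.0]]
force: [-0.6, -0.0, 0.1]
opening: 0.589
grasp_force: 30.0
```

```bash
python3 go.py .4534,-.2347,.035,90; python3 - <<'E'
from h import *
i=bot.capture("side"); 
cv2.imwrite("pics/s8.png",cv2.resize(i[190:310,250:390],(700,600),interpolation=cv2.INTER_CUBIC))
E
```

```text
t 9.62 p [ 0.4545 -0.235   0.0912] yaw 90.04 q [-39.9  34.5 105.3   0.   40.1 -39.9] F [-0.6 -0.   0.1] open 51.2 grip 30.0
.4534,-.2347,.035,90 -> [ 0.03 -0.11  5.62] rz 0.0 rows>= 0.9
```

View pics/s8.png

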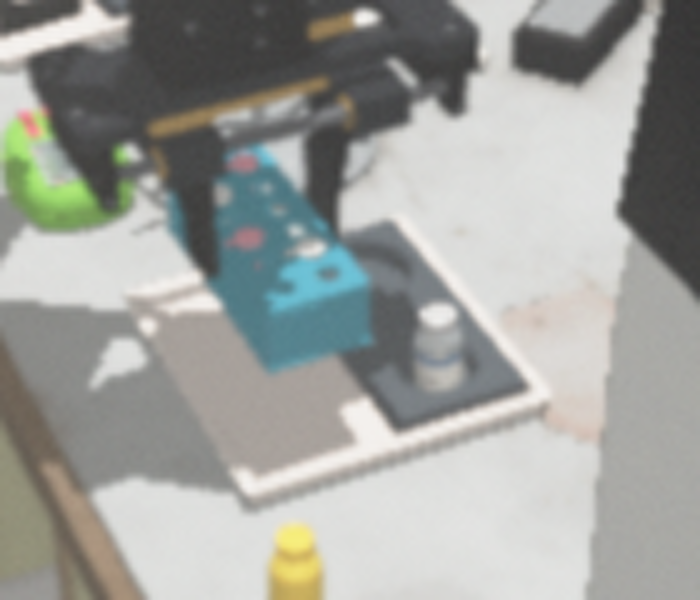

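The rack is level and over the bay, and the vial stands upright in its well at (440,350). Lowering and releasing.

{"method": "apply_moves", "body": {"steps": [[[0,-0.1,2.5,0,0,0,-1],[0,-0.1,4.5,0,0,0,-1],[0,-0.1,5.6,0,0,0,-1],[0,-0.1,5.6,0,0,0,-1],[0,-0.1,5.6,0,0,0,-1]]]}}

```text
time_s: 10.3
position: [0.453, -0.2349, 0.0351]
tcp_rot: [[-0.001, 1.0, 0.001], [1.0, 0.001, -0.001], [-0.001, 0.001, -1.0]]
force: [0.2, -0.7, -0.6]
opening: 0.586
grasp_force: 30.0
```

```bash
python3 go.py .4534,-.2347,.035,90
```

```text
t 10.3 p [ 0.453  -0.2349  0.0351] yaw 90.03 q [-40.   40.6 106.8   0.   32.6 -40. ] F [ 0.2 -0.7 -0.6] open 51.0 grip 30.0
.4534,-.2347,.035,90 -> [0.02 0.04 0.01] rz 0.0 rows>= 0.0
```

{"method": "apply_moves", "body": {"steps": [[[0,0,0,0,0,0,0.5],[0,0,0,0,0,0,0.5],[0,0,0,0,0,0,0.5],[0,0,-2,0,0,0,0.5],[0,0,-5,0,0,0,0.5],[0,0,-10,0,0,0,0.5],[0,0,-16,0,0,0,0],[0,0,-22,0,0,0,0],[0,0,-28,0,0,0,0],[0,0,-34,0,0,0,0],[0,0,-40,0,0,0,0],[0,0,-40,0,0,0,0],[0,0,-40,0,0,0,0]]]}}

```text
time_s: 11.92
position: [0.4521, -0.2341, 0.4339]
tcp_rot: [[-0.0, 1.0, -0.001], [1.0, 0.0, 0.001], [0.001, -0.001, -1.0]]
force: [0.1, -0.5, -1.4]
opening: 0.499
grasp_force: 0.0
```

```bash
python3 go.py .46,0,.435,90 .462,.33,.435,90 .462,.33,.13,90; python3 - <<'E'
from h import *
j=bot.capture("top"); hsv=cv2.cvtColor(j,cv2.COLOR_BGR2HSV)
m=cv2.inRange(hsv,(88,110,70),(108,255,255)); m[:,:325]=0;m[:,410:]=0;m[:160]=0;m[255:]=0
m=cv2.morphologyEx(m,cv2.MORPH_CLOSE,np.ones((5,5)))
k=cv2.findContours(m,0,2)[0]
if k:
    r=cv2.minAreaRect(max(k,key=cv2.contourArea)); print(r,plane("top",r[0],.038))
E
```

```text
t 11.93 p [ 0.4521 -0.2341  0.4339] yaw 90.03 q [-40.   10.6  80.8  -0.   88.7 -40. ] F [ 0.1 -0.5 -1.4] open 43.4 grip 0.0
.46,0,.435,90 -> [23.41  0.8  -0.11] rz 0.0 rows>= 3.7
.462,.33,.435,90 -> [56.41  1.02 -0.11] rz 0.0 rows>= 5.3
.462,.33,.13,90 -> [56.41  1.02 30.39] rz 0.0 rows>= 4.9
((360.0, 230.5), (17.0, 28.0), 90.0) [ 0.45442598 -0.21447169  0.038     ]
```

{"method": "apply_moves", "body": {"steps": [[[6,0.2,-0.1,0,0,0,0],[12,0.4,-0.1,0,0,0,0],[18,0.6,-0.1,0,0,0,0],[24,0.8,-0.1,0,0,-10,0],[30,1,-0.1,0,0,-20,0],[36,1,-0.1,0,0,-30,0],[42,1,-0.1,0,0,-40,0],[48,1,-0.1,0,0,-50,0],[54,1,0,0,0,-60,0],[56.4,1,6,0,0,-70,0],[56.4,1,12,0,0,-80,0.1],[56.4,1,18,0,0,-90,0.1],[56.4,1,24,0,0,-90,0.1],[56.4,1,29,0,0,-90,0.1],[56.4,1,29,0,0,-90,0.1],[56.4,1,29,0,0,-90,0.1],[56.4,1,29,0,0,-90,0.1]]]}}

```text
time_s: 14.1
position: [0.4639, 0.3301, 0.1468]
tcp_rot: [[-1.0, -0.0, 0.004], [-0.0, 1.0, 0.002], [-0.004, 0.002, -1.0]]
force: [0.8, 0.4, -0.1]
opening: 0.548
grasp_force: 0.0
```

```bash
python3 go.py .462,.330,.026,180; python3 - <<'E'
from h import *
np.set_printoptions(precision=3,suppress=True)
i=bot.capture("side"); j=bot.capture("top")
cv2.imwrite("pics/s9.png",np.hstack([cv2.resize(i[90:190,200:320],(480,400),interpolation=cv2.INTER_CUBIC),cv2.resize(j[140:265,325:425],(320,400),interpolation=cv2.INTER_CUBIC)]))
for z in(0,.2): print(plane("top",(130,166),z),plane("top",(137,90),z))
E
```

```text
t 14.1 p [0.4639 0.3301 0.1468] yaw -179.97 q [ 24.2  32.5  95.    0.   52.2 -65.8] F [ 0.8  0.4 -0.1] open 47.7 grip 0.0
.462,.330,.026,180 -> [ 0.19 -0.   12.08] rz 0.0 rows>= 1.9
[0.645 0.463 0.   ] [0.877 0.45  0.   ]
[0.619 0.385 0.2  ] [0.818 0.374 0.2  ]
```

View pics/s9.png

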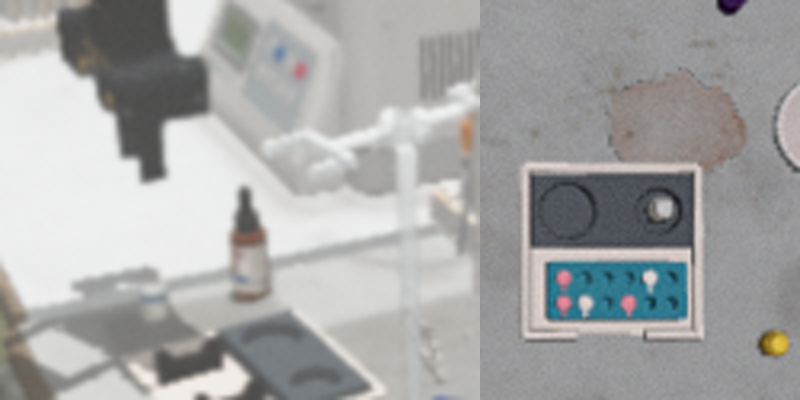

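The right crop shows the rack seated in the bay and the vial in its well; the left shows the vial at (152,300) below the gripper. Gripping the left vial.

{"method": "apply_moves", "body": {"steps": [[[0.2,0,5,0,0,0,0.1],[0.2,0,9,0,0,0,0.1],[0.2,0,12,0,0,0,0.1],[0.2,0,12,0,0,0,0.1],[0.2,0,12,0,0,0,0.1],[0.2,0,12,0,0,0,-1],[0.2,0,12,0,0,0,-1],[0.2,0,12,0,0,0,-1],[0.2,0,12,0,0,0,-1]]]}}

```text
time_s: 15.32
position: [0.4607, 0.3296, 0.0251]
tcp_rot: [[-1.0, -0.0, 0.001], [-0.0, 1.0, 0.0], [-0.001, 0.0, -1.0]]
force: [-0.3, -0.2, 3.4]
opening: 0.248
grasp_force: 30.0
```

```bash
python3 go.py .462,.33,.13,180 .5368,.1385,.13,95 .5368,.1385,.06,95
```

```text
t 15.32 p [0.4607 0.3296 0.0251] yaw -179.98 q [ 24.3  43.7  98.6   0.   37.6 -65.8] F [-0.3 -0.2  3.4] open 21.6 grip 30.0
.462,.33,.13,180 -> [ -0.13   0.04 -10.49] rz 0.0 rows>= 1.7
.5368,.1385,.13,95 -> [ -7.6  -19.11 -10.49] rz 85.0 rows>= 3.3
.5368,.1385,.06,95 -> [ -7.6  -19.11  -3.49] rz 85.0 rows>= 1.1
```

{"method": "apply_moves", "body": {"steps": [[[0,0,-4,0,0,0,-1],[0,0,-8,0,0,0,-1],[-0.1,0,-10.5,0,0,10,-1],[-2,-5,-10.5,0,0,20,-1],[-4,-10,-10.5,0,0,30,-1],[-6,-15,-10.5,0,0,40,-1],[-7.6,-19.1,-10.5,0,0,50,-1],[-7.6,-19.1,-10.5,0,0,60,-1],[-7.6,-19.1,-10.5,0,0,70,-1],[-7.6,-19.1,-9,0,0,80,-1],[-7.6,-19.1,-6,0,0,85,-1],[-7.6,-19.1,-3.5,0,0,85,-1],[-7.6,-19.1,-3.5,0,0,85,-1],[-7.6,-19.1,-3.5,0,0,85,-1],[-7.6,-19.1,-3.5,0,0,85,-1]]]}}

```text
time_s: 17.2
position: [0.5373, 0.1385, 0.0607]
tcp_rot: [[-0.088, 0.996, 0.002], [0.996, 0.088, 0.0], [-0.0, 0.002, -1.0]]
force: [0.2, -0.4, -1.0]
opening: 0.247
grasp_force: 30.0
```

```bash
python3 go.py .5368,.1385,.032,95.3
```

```text
t 17.2 p [0.5373 0.1385 0.0607] yaw 95.03 q [ 2.9 39.6 99.8 -0.  40.4 -2.1] F [ 0.2 -0.4 -1. ] open 21.5 grip 30.0
.5368,.1385,.032,95.3 -> [ 0.   -0.05  2.87] rz -0.3 rows>= 0.5
```

{"method": "apply_moves", "body": {"steps": [[[0,0,1.6,0,0,0,-1],[0,0,2.85,0,0,0,-1],[0,0,2.85,0,0,0,-1],[0,0,2.85,0,0,0,-1],[0,0,2.85,0,0,0,-0.1],[0,0,2.85,0,0,0,-0.1],[0,0,2.85,0,0,0,-0.1],[0,0,0,0,0,0,-0.1],[0,0,-4,0,0,0,-0.1],[0,0,-7,0,0,0,-0.2],[0,0,-7,0,0,0,-0.2],[0,0,-7,0,0,0,-0.2]]]}}

```text
time_s: 18.7
position: [0.5359, 0.1384, 0.1291]
tcp_rot: [[-0.088, 0.996, -0.001], [0.996, 0.088, -0.0], [0.0, -0.001, -1.0]]
force: [0.6, -0.0, 0.1]
opening: 0.403
grasp_force: 0.0
```

```bash
python3 go.py .6455,.1789,.09,79 .6455,.1789,.013,79
```

```text
t 18.7 p [0.5359 0.1384 0.1291] yaw 95.02 q [ 2.9 33.2 97.8 -0.  49.1 -2.1] F [ 0.6 -0.   0.1] open 35.0 grip 0.0
.6455,.1789,.09,79 -> [ 3.08 11.27  3.91] rz 16.0 rows>= 2.0
.6455,.1789,.013,79 -> [ 3.08 11.27 11.61] rz 16.0 rows>= 1.2
```

{"method": "apply_moves", "body": {"steps": [[[1.5,5,1,0,0,8,0],[3.1,10,3,0,0,16,0],[3.1,11.3,6,0,0,16,0],[3.1,11.3,8,0,0,16,0],[3.1,11.3,8,0,0,16,0],[3.1,11.3,8,0,0,16,0],[3.1,11.3,8,0,0,16,0]]]}}

```text
time_s: 19.58
position: [0.6468, 0.1792, 0.051]
tcp_rot: [[0.19, 0.982, 0.002], [0.982, -0.19, 0.0], [0.001, 0.002, -1.0]]
force: [1.1, -0.1, 0.2]
opening: 0.498
grasp_force: 0.0
```

```bash
python3 go.py .6455,.1789,.0135,79; python3 - <<'E'
from h import *
i=bot.capture("side"); j=bot.capture("top")
cv2.imwrite("pics/s10.png",np.hstack([cv2.resize(i[120:220,240:360],(480,400),interpolation=cv2.INTER_CUBIC),cv2.resize(j[140:265,190:290],(320,400),interpolation=cv2.INTER_CUBIC)]))
E
```

```text
t 19.57 p [0.6468 0.1792 0.051 ] yaw 79.02 q [ 6.  46.5 82.1  0.  51.3 16.9] F [ 1.1 -0.1  0.2] open 43.3 grip 0.0
.6455,.1789,.0135,79 -> [-0.05 -0.12  3.75] rz 0.0 rows>= 0.6
```

View pics/s10.png

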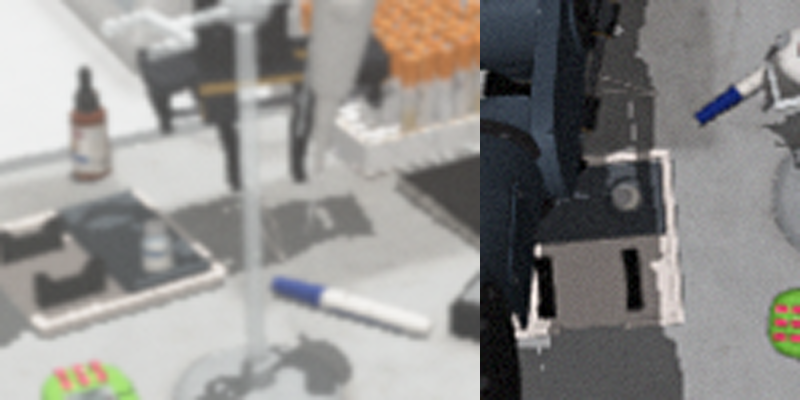

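The vial stands in the specimen well (side crop 157,245; top 627,193), and the fingers straddle the forceps. Gripping.

{"method": "apply_moves", "body": {"steps": [[[-0.05,-0.1,2,0,0,0,0],[-0.05,-0.1,3.7,0,0,0,0],[-0.05,-0.1,3.7,0,0,0,0],[-0.05,-0.1,3.7,0,0,0,0],[-0.05,-0.1,3.7,0,0,0,-1],[-0.05,-0.1,3.7,0,0,0,-1],[-0.05,-0.1,3.7,0,0,0,-1],[-0.05,-0.1,3.7,0,0,0,-1],[-0.05,-0.1,3.7,0,0,0,-1]]]}}

```text
time_s: 20.8
position: [0.6453, 0.1789, 0.0125]
tcp_rot: [[0.19, 0.982, -0.0], [0.982, -0.19, -0.0], [-0.0, -0.0, -1.0]]
force: [-0.1, 0.4, 0.2]
opening: 0.154
grasp_force: 30.0
```

```bash
python3 -c "
import numpy as np
a=np.radians(5.35);print(.497-.036*np.cos(a),.1775-.036*np.sin(a))"; python3 go.py .6455,.1789,.10,79 .4612,.1741,.10,95.35 .4612,.1741,.06,95.35
```

```text
0.46115682642175415 0.17414337850812198
t 20.8 p [0.6453 0.1789 0.0125] yaw 79.03 q [ 6.  49.6 82.8 -0.  47.6 16.9] F [-0.1  0.4  0.2] open 13.4 grip 30.0
.6455,.1789,.10,79 -> [ 0.01  0.02 -8.75] rz 0.0 rows>= 1.4
.4612,.1741,.10,95.35 -> [ -3.97 -17.98  -8.75] rz -16.3 rows>= 2.9
.4612,.1741,.06,95.35 -> [ -3.97 -17.98  -4.75] rz -16.3 rows>= 0.6
```

{"method": "apply_moves", "body": {"steps": [[[0,0,-4,0,0,0,-1],[0,0,-8.7,0,0,0,-1],[0,0,-9,0,0,0,-1],[-1,-5,-9,0,0,-5,-1],[-2,-10,-9,0,0,-10,-1],[-3,-15,-9,0,0,-16.3,-1],[-4,-18,-9,0,0,-16.3,-1],[-4,-18,-7,0,0,-16.3,-1],[-4,-18,-4.8,0,0,-16.3,-1],[-4,-18,-4.8,0,0,-16.3,-1],[-4,-18,-4.8,0,0,-16.3,-1],[-4,-18,-4.8,0,0,-16.3,-1]]]}}

```text
time_s: 22.3
position: [0.4614, 0.174, 0.0611]
tcp_rot: [[-0.093, 0.996, 0.001], [0.996, 0.093, 0.0], [0.0, 0.001, -1.0]]
force: [0.4, 0.4, -0.3]
opening: 0.157
grasp_force: 30.0
```

```bash
python3 go.py .4612,.1741,.0335,95.35
```

```text
t 22.3 p [0.4614 0.174  0.0611] yaw 95.33 q [  7.6  37.  108.7  -0.   34.2   2.3] F [ 0.4  0.4 -0.3] open 13.6 grip 30.0
.4612,.1741,.0335,95.35 -> [ 0.02 -0.02  2.76] rz -0.0 rows>= 0.4
```

{"method": "apply_moves", "body": {"steps": [[[0,0,1.5,0,0,0,-1],[0,0,2.8,0,0,0,-1],[0,0,2.8,0,0,0,-1],[0,0,2.8,0,0,0,-1],[0,0,2.8,0,0,0,-0.2],[0,0,2.8,0,0,0,-0.2],[0,0,2.8,0,0,0,-0.2],[0,0,0,0,0,0,-0.2],[0,0,-5,0,0,0,-0.2],[0,0,-10,0,0,0,0.4],[0,0,-14,0,0,0,0.4],[0,0,-14,0,0,0,0.4],[0,0,-14,0,0,0,0.4]]]}}

```text
time_s: 23.92
position: [0.4602, 0.1738, 0.2001]
tcp_rot: [[-0.093, 0.996, -0.001], [0.996, 0.093, -0.0], [-0.0, -0.001, -1.0]]
force: [0.4, -0.7, 0.2]
opening: 0.681
grasp_force: 0.0
```

```bash
python3 go.py .5495,.331,.2,45 .5495,.331,.052,45
```

```text
t 23.93 p [0.4602 0.1738 0.2001] yaw 95.33 q [  7.6  22.9 102.9  -0.   54.3   2.3] F [ 0.4 -0.7  0.2] open 59.2 grip 0.0
.5495,.331,.2,45 -> [1.483e+01 1.035e+01 1.000e-02] rz 50.3 rows>= 2.9
.5495,.331,.052,45 -> [14.83 10.35 14.81] rz 50.3 rows>= 2.4
```

{"method": "apply_moves", "body": {"steps": [[[4,3,0,0,0,10,0.4],[8,6,0,0,0,20,0.4],[12,8.5,0,0,0,30,0.4],[14.8,10.35,0,0,0,40,0.4],[14.8,10.35,2,0,0,50.3,0.4],[14.8,10.35,4,0,0,50.3,0.4],[14.8,10.35,4,0,0,50.3,0.4],[14.8,10.35,4,0,0,50.3,0.4],[14.8,10.35,4,0,0,50.3,0.4]]]}}

```text
time_s: 25.05
position: [0.5508, 0.3309, 0.1611]
tcp_rot: [[0.707, 0.707, 0.001], [0.707, -0.707, 0.0], [0.001, 0.0, -1.0]]
force: [0.0, 0.9, -0.3]
opening: 0.702
grasp_force: 0.0
```

```bash
python3 go.py .5495,.331,.052,45; python3 - <<'E'
from h import *
i=bot.capture("side"); 
cv2.imwrite("pics/s11.png",cv2.resize(i[90:200,210:320],(600,600),interpolation=cv2.INTER_CUBIC))
E
```

```text
t 25.05 p [0.5508 0.3309 0.1611] yaw 45.02 q [21.  36.3 83.3  0.  60.4 66. ] F [ 0.   0.9 -0.3] open 61.1 grip 0.0
.5495,.331,.052,45 -> [-0.08 -0.1  10.91] rz 0.0 rows>= 1.7
```

View pics/s11.png

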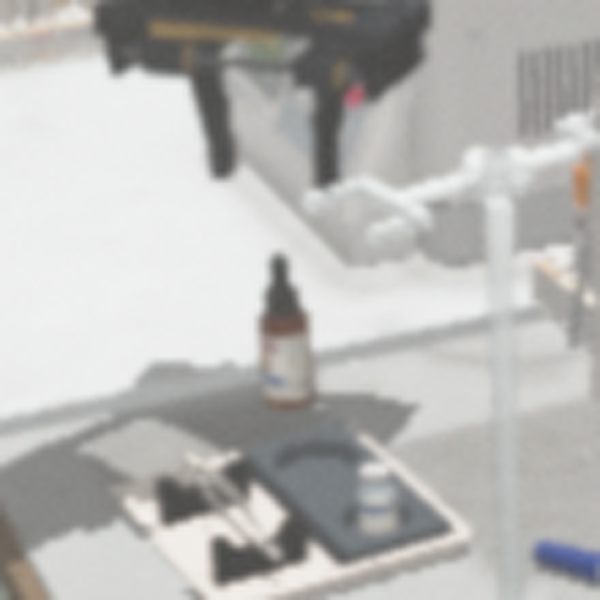

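The forceps lie in both notches (190–280, 460–555), the vial is upright at (378,500), and the dropper at (285,360) is centred between the fingers. Gripping the dropper.

{"method": "apply_moves", "body": {"steps": [[[-0.1,-0.1,3,0,0,0,0.4],[-0.1,-0.1,6,0,0,0,0.4],[-0.1,-0.1,9,0,0,0,0.4],[-0.1,-0.1,10.8,0,0,0,0.4],[-0.1,-0.1,10.8,0,0,0,0.4],[-0.1,-0.1,10.8,0,0,0,0.4],[-0.1,-0.1,10.8,0,0,0,-1],[-0.1,-0.1,10.8,0,0,0,-1],[-0.1,-0.1,10.8,0,0,0,-1],[-0.1,-0.1,10.8,0,0,0,-1],[-0.1,-0.1,10.8,0,0,0,-1]]]}}

```text
time_s: 26.48
position: [0.549, 0.331, 0.0528]
tcp_rot: [[0.707, 0.707, 0.0], [0.707, -0.707, 0.0], [0.0, 0.0, -1.0]]
force: [0.4, 0.5, 1.7]
opening: 0.362
grasp_force: 29.9
```

```bash
python3 go.py .5495,.331,.13,45 .46,.2,.46,60 .46,-.2,.46,90
```

```text
t 26.48 p [0.549  0.331  0.0528] yaw 45.03 q [21.1 44.7 86.8  0.  48.5 66.1] F [0.4 0.5 1.7] open 31.5 grip 29.9
.5495,.331,.13,45 -> [ 0.04  0.03 -7.72] rz 0.0 rows>= 1.2
.46,.2,.46,60 -> [-15.56   2.96 -40.72] rz -15.0 rows>= 5.9
.46,-.2,.46,90 -> [-43.85  31.23 -40.72] rz -45.0 rows>= 6.4
```

{"method": "apply_moves", "body": {"steps": [[[0,0,-3,0,0,0,-1],[0,0,-7.7,0,0,0,-1],[-3,0.6,-13,0,0,-3,-1],[-6,1.2,-18.5,0,0,-6,-1],[-9,1.8,-24,0,0,-9,-1],[-12,2.4,-29.5,0,0,-12,-1],[-14,2.8,-35,0,0,-15,-1],[-15.6,3,-40.7,0,0,-15,-1],[-15.6,3,-40.7,0,0,-15,-1],[-15.6,3,-40.7,0,0,-15,-1],[-15.6,3,-40.7,0,0,-15,-1]]]}}

```text
time_s: 27.85
position: [0.4591, 0.1993, 0.4574]
tcp_rot: [[0.499, 0.866, -0.004], [0.866, -0.499, -0.001], [-0.003, -0.003, -1.0]]
force: [0.3, -0.2, -0.4]
opening: 0.359
grasp_force: 29.9
```

```bash
python3 go.py .46,-.2,.46,90 .5254,-.1945,.3,90 .5254,-.1945,.1,90
```

```text
t 27.85 p [0.4591 0.1993 0.4574] yaw 60.04 q [10.7  9.3 79.1  0.  91.9 40.6] F [ 0.3 -0.2 -0.4] open 31.2 grip 29.9
.46,-.2,.46,90 -> [-34.55  20.02  -0.26] rz -30.0 rows>= 6.4
.5254,-.1945,.3,90 -> [-30.81  25.41  15.74] rz -30.0 rows>= 2.8
.5254,-.1945,.1,90 -> [-30.81  25.41  35.74] rz -30.0 rows>= 3.2
```

{"method": "apply_moves", "body": {"steps": [[[-5,2.9,-0.3,0,0,-5,-1],[-10,5.8,-0.3,0,0,-10,-1],[-15,8.7,-0.3,0,0,-15,-1],[-20,11.6,-0.3,0,0,-20,-1],[-25,14.5,-0.3,0,0,-25,-1],[-30,17.4,-0.3,0,0,-30,-1],[-34.5,20,-0.3,0,0,-30,-1],[-33,22,0,0,0,-30,-1],[-30.8,25.4,5,0,0,-30,-1],[-30.8,25.4,10,0,0,-30,-1],[-30.8,25.4,15,0,0,-30,-1],[-30.8,25.4,20,0,0,-30,-1],[-30.8,25.4,25,0,0,-30,-1],[-30.8,25.4,30,0,0,-30,-1],[-30.8,25.4,35,0,0,-30,-1],[-30.8,25.4,35.7,0,0,-30,-1],[-30.8,25.4,35.7,0,0,-30,-1],[-30.8,25.4,35.7,0,0,-30,-1],[-30.8,25.4,35.7,0,0,-30,-1]]]}}

```text
time_s: 30.22
position: [0.5271, -0.195, 0.1044]
tcp_rot: [[-0.001, 1.0, 0.003], [1.0, 0.001, -0.002], [-0.002, 0.003, -1.0]]
force: [-0.3, -0.1, -0.4]
opening: 0.364
grasp_force: 29.9
```

```bash
python3 go.py .5254,-.1945,.06,90
```

```text
t 30.23 p [ 0.5271 -0.195   0.1044] yaw 90.03 q [-31.7  35.8  97.7   0.   46.3 -31.7] F [-0.3 -0.1 -0.4] open 31.7 grip 29.9
.5254,-.1945,.06,90 -> [ 0.05 -0.17  4.44] rz 0.0 rows>= 0.7
```

{"method": "apply_moves", "body": {"steps": [[[0.05,-0.1,2,0,0,0,-1],[0.05,-0.1,3.2,0,0,0,-1],[0.05,-0.1,3.2,0,0,0,-1],[0.05,-0.1,3.2,0,0,0,-1],[0.05,-0.1,3.2,0,0,0,-1]]]}}

```text
time_s: 30.85
position: [0.5254, -0.1942, 0.0711]
tcp_rot: [[-0.0, 1.0, 0.001], [1.0, 0.0, -0.001], [-0.001, 0.001, -1.0]]
force: [0.8, -0.2, -1.2]
opening: 0.364
grasp_force: 29.9
```

```bash
python3 go.py .5254,-.1945,.059,90
```

```text
t 30.85 p [ 0.5254 -0.1942  0.0711] yaw 90.03 q [-31.7  38.9  98.8  -0.   42.3 -31.7] F [ 0.8 -0.2 -1.2] open 31.7 grip 29.9
.5254,-.1945,.059,90 -> [-0.03  0.    1.21] rz 0.0 rows>= 0.2
```

{"method": "apply_moves", "body": {"steps": [[[0,0,0.7,0,0,0,-1],[0,0,1.2,0,0,0,-1],[0,0,1.2,0,0,0,-1],[0,0,1.2,0,0,0,-1],[0,0,1.2,0,0,0,0.2],[0,0,1.2,0,0,0,0.2],[0,0,1.2,0,0,0,0.2],[0,0,0,0,0,0,0.2],[0,0,-4,0,0,0,0.2],[0,0,-9,0,0,0,0.2],[0,0,-15,0,0,0,0.2],[0,0,-21,0,0,0,0.2],[0,0,-27,0,0,0,0.2],[0,0,-33,0,0,0,0.2],[0,0,-33,0,0,0,0.2]]]}}

```text
time_s: 32.72
position: [0.5269, -0.195, 0.4076]
tcp_rot: [[-0.001, 1.0, 0.012], [1.0, 0.001, -0.007], [-0.007, 0.012, -1.0]]
force: [0.1, 0.3, 0.2]
opening: 0.597
grasp_force: 0.0
```

```bash
python3 go.py .3,-.42,.4,90; python3 - <<'E'
from h import *
np.set_printoptions(precision=4,suppress=True)
i=bot.capture("side"); hsv=cv2.cvtColor(i,cv2.COLOR_BGR2HSV)
for z in (0.02,.065,.1): print(z,proj("side",(.5254,-.1945,z+.0055)).round(1))
# brown body pixels near expected place
m=cv2.inRange(hsv,(0,70,20),(18,255,170)); u,v=proj("side",(.5254,-.1945,.04)).astype(int)
w=np.zeros_like(m); w[v-30:v+30,u-25:u+25]=m[v-30:v+30,u-25:u+25]
ys,xs=np.where(w); print("brown",len(xs),xs.mean() if len(xs) else 0,ys.min() if len(xs) else 0,ys.max() if len(xs) else 0)
for y in np.unique(ys): print(y,xs[ys==y].min(),xs[ys==y].max(),end="; ")
E
```

```text
t 32.73 p [ 0.5269 -0.195   0.4076] yaw 90.03 q [-31.7  16.   77.4   0.   85.8 -31.7] F [0.1 0.3 0.2] open 52.0 grip 0.0
.3,-.42,.4,90 -> [-22.49 -22.71   0.76] rz 0.0 rows>= 5.1
0.02 [322.1 241.4]
0.065 [322.  226.8]
0.1 [321.8 214.9]
brown 37 320.0 230 241
230 316 325; 231 316 325; 232 317 324; 239 316 316; 240 316 321; 241 319 320;
```

{"method": "apply_moves", "body": {"steps": [[[-5,-5,0,0,0,0,0.2],[-9,-9,0,0,0,0,0.2],[-13,-13,0,0,0,0,0.2],[-17,-17,0,0,0,0,0.2],[-20,-20,0,0,0,0,0.2],[-20,-20,0,0,0,0,0.2],[-20,-20,0,0,0,0,0.2],[-20,-20,0,0,0,0,0.2]]]}}

```text
time_s: 33.78
position: [0.3258, -0.3927, 0.4]
tcp_rot: [[-0.002, 1.0, -0.0], [1.0, 0.002, 0.001], [0.001, -0.0, -1.0]]
force: [0.0, 0.4, -0.6]
opening: 0.605
grasp_force: 0.0
```

```bash
python3 - <<'E'
from h import *
np.set_printoptions(precision=4,suppress=True,linewidth=200)
i=bot.capture("side"); j=bot.capture("top")
g=i.max(2); print(g[206:252:2,310:336])
t=j.max(2); 
for z in(0.03,.075,.1075): print(z,proj("top",(.5254,-.1945,z)).round(1))
u,v=proj("top",(.5254,-.1945,.08)).astype(int); print(u-12,v-10); print(t[v-10:v+12,u-14:u+12])
E
```

```text
[[203 202 212 207 181 157 147 148 148 148 147 153 165 180 208 222 225 226 226 227 227 228 229 229 228 229]
 [160 156 147 139 139 138 139 139 142 145 147 147 146 148 152 175 207 221 225 227 228 228 228 229 229 228]
 [148 139 140 140 139 139 139 137 138 136 139 139 143 146 146 148 162 200 220 224 226 226 227 227 225 225]
 [194 203 205 200 178 163 149 140 138 137 134 135 136 139 140 142 145 166 212 224 226 227 225 224 222 221]
 [217 218 218 219 218 209 173 143 124 106  96 100 111 128 136 142 150 176 214 224 225 225 225 224 224 224]
 [220 219 220 219 219 210 171 133 103  86  83  83  93 129 169 176 195 214 220 221 222 223 225 225 224 224]
 [218 220 220 220 219 218 206 171 123  89  81  80  97 144 185 194 205 213 218 220 223 226 227 227 226 224]
 [219 220 220 220 219 217 208 172 121  87  81  80  93 133 172 191 204 212 216 220 222 225 225 225 226 225]
 [220 221 220 221 220 211 160 116  97  87  80  83  91 107 130 170 206 218 219 220 221 224 225 226 226 226]
 [219 219 217 218 218 201 146 102  97  98  98  98  96  96 105 152 207 223 224 223 221 223 225 225 224 224]
 [219 217 216 214 201 172 123 
[... 3084 characters left out ...]
  25  39  34  64  78  80  86  73  68  81  88  90  84  87]
 [135  69  88  89  83  58  48  54  49  62  66  57  51  64  66  64  75  93  82  59  72  84  85  83  88  86]
 [128  66  91  92  86  68  56  47  40  45  47  48  55  42  57  86  89  81  79  73  87  88  91  80  90  87]
 [123  65  90  87  92  87  76  56  40  40  36  41  35  48  76  82  85  69  80  80  87  89  94  87  88  81]
 [127  68  81  86  91  88  91  77  55  44  46  54  46  75  83  72  71  70  82  88  84  86  83  89  82  85]
 [128  69  89  93  85  88  91  90  81  77  71  76  69  68  69  72  80  84  89  92  86  90  88  88  86  81]
 [128  67  91  85  87  86  88  86  81  88  79  91  88  81  89  83  85  84  82  87  79  83  82  83  82  86]]
```

```bash
python3 -c "
from rig import bot
print(bot.hand_in())"
```

```text
the job is handed in; nothing more can be done
None
```

Both trays are made up and the job is handed in at about 34 s: the camera checks showed the rack, dropper bottle and one vial in the test tray, and the forceps and other vial in the specimen tray. The hand-in returned no verdict.

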